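# Start the shoe dryer on its short setting

## Robot

A 7-joint arm with a two-finger parallel gripper is mounted at the origin on the work surface. World frame = base frame: x ahead of the robot, y to its left, z up, the work surface at z = 0. Lengths are in m, angles in rad, forces in N, time in s.
With the tool pointing down it reaches from about 0.425 to 0.875 m from the base axis. Payload 4.7 kg.
Tool frame: the origin (TCP) lies midway between the tips of the shut fingers; the grasp point (between the pads) lies 19 mm behind it; x points along the fingers, y is the direction in which the jaws open and shut, and the axes are right-handed (so a half turn about x gives the same grasp; the last joint's range is limited). The gripper opens to 87 mm and grips with 3 to 60 N. Pads are 19 mm wide; open, the fingers measure 117 mm over their backs; the gripper's body (75 mm by 190 mm) begins 51 mm behind the grasp point.
Start: joints at [1.183, 0.321, -0.07, 1.45, 0.023, 1.371, -0.057], TCP at [0.254, -0.598, 0.223] pointing down, gripper open.
Joint ranges: [-2.86, 2.86], [-0.3, 2.09], [-1.38, 1.24], [0.06, 2.45], [-1.56, 4.7], [0.09, 2.05], [-2.69, 2.69]. Speed limits (rad/s): [2.57, 2.57, 3.14, 3.14, 3.14, 3.14, 3.14].

## Interface

Orientations are given as a rotation vector (axis times angle).
In Python, from bench import ctrl gives the robot as it stands. The module is installed in compiled form; this text tells all that it offers.
- The arm moves only by the shell command python3 -m jog 'ROWS' [FORCE]. ROWS is JSON, a list of rows, each an object with "rot": the turn, a rotation vector about the tool's x, y, z in units of 5 degrees (1.0 is 5 degrees), a list of three; "travel": the shift along the tool's x, y, z in units of 0.3 m (1.0 is 0.3 m), a list of three; "jaw": the closure, from -1 (fully open) to 1 (shut), so that 0 is half open. In form: [{"rot": [ax, ay, az], "travel": [tx, ty, tz], "jaw": jaw}, ...]. A call has 1 to 8 rows; each row shifts and turns the commanded pose from where the row before left it, along the tool's axes as they then stand; what a row does not reach is not made up. A row lasts 1/10 s, in which the tool goes at most 50 mm and 8.59 degrees, less where a joint would pass 70% of its speed; a pose out of reach is approached as far as the arm can. A call with a number of a shift or a turn outside -1 to 1 is refused whole. A call with a gripper value outside its range is refused whole. The fingers move at their own pace and stop on an object; FORCE is the grip in N (left out, the last holds). Time passes only in rows, so rows that do not move let the fingers close. It gives the time, the measured TCP pose, the force and the opening at its end, in the units of the state.
- ctrl.get_state(): the state, without advancing time (a new reading comes with each control period).
- ctrl.get_image(name): name is "scene" or "top"; returns the picture (384x512x3 uint8, red, green, blue); there is no depth.
- ctrl.camera_model(name): a dict with "mtx" (3x3 intrinsics, pixels), "k1" (the pictures are not rectified: a ray, as slopes to the right and down, at radius r is drawn at 1 + k1 r^2 times it, then the intrinsics apply), "extrinsics" (4x4, takes a point from world to camera coordinates). Camera axes: x right, y up, looking along -z (the intrinsics and any distortion apply to the point x, -y, -z); pixel columns grow to the right and rows downward; lengths in m; the calibration is good to about 2 mm. A picture is of the moment at which its call begins. camera_model takes no time and is no camera call.
- ctrl.close_job(): hands the job in, once; it reports no verdict.
The state is a dict: "time": time; "joint_positions": joint angles; "qd": joint speeds; "joint_torque": joint torques, N m; "position": TCP position; "tool_rot": TCP orientation; "ft_force": force on the tool from outside, world axes, zero at the start; "torque": the same for the moment, N m; "grip_width": opening from 0.0 (shut) to 1.0 (fully open).
Only numpy, scipy, OpenCV 4.12 (cv2) and the standard library are available. Lean on these libraries where they do the work, as an engineer would, in place of code of your own. Each camera call takes 0.05 s, during which the arm holds its last target.

## Task

Start the shoe dryer on its short setting: with the fingertips, turn the big knurled dial on the white timer box one click clockwise (seen from above), from the black dot to the yellow middle dot and not on to the red one, then press the green start button all the way in and let go. Touch only, pick nothing up, and leave the other things around the box where they are.

Things in the scene. Friction and masses are not known exactly. Their poses are not given: they have to be found in the camera images.
- timer: white timer box fixed on the grey perforated deck (deck top 10 mm above the work surface), 150 (x) x 230 (y) x 42 mm high; origin at the centre of its underside, z up. Dial axis vertical at x 0, y +45 mm; button at x 0, y -72 mm. Dots round the dial, 62 mm from its axis: black at +34 degrees (counter-clockwise from +x, seen from above), yellow along +x, red at -34 degrees
- dial_top (a point): centre of the dial's flat top, 74 mm above the box's underside (this point does not sink or turn). Dark rubber-topped disc 26 mm high with a ribbed rim, 99 mm across, too wide to grip, underside 6 mm above the box. Sprung: pushed down it sinks up to 5 mm, from about 3 N to 12 N, and comes back. A fingertip pressed on its top off the axis and moved along an arc turns it
- pointer (a point): middle of the white pointer bar (26 x 6 mm, radial) on the dial's top, 32 mm from the axis; turns and sinks with the dial
- dial (a joint): angle of the dial in rad, growing clockwise seen from above. Detents (spring clicks) at 0 (black dot, where it starts), 0.6 (yellow) and 1.2 (red), end stops just beyond the outer ones. The highest point between two detents is at 0.3 and 0.9; past it the dial is drawn into the next detent. Getting over takes about 0.05 N m
- start (a joint): travel of the start button in m: 0 released, 0.006 fully in; spring return, about 5 N when fully in
- start_top (a point): centre of the top of the green round start button, 30 mm across, in a grey housing on the timer box; pressed straight down
- power_bank: black power bank, 16 (x) x 68 (y) x 100 mm (z), standing in the cradle; origin at the centre of its underside. Leave alone
- cradle: clear acrylic cradle, base 50 x 90 mm, 60 mm high, with two upright walls along its y; origin at the centre of its underside. Leave alone
- opener: stainless bottle opener lying flat, about 148 (x) x 42 (y) x 6 mm; origin on its underside, the ring end towards its +x (from -70 to +78 mm). Leave alone
- key_cover: orange key cover lying flat, 65 (x) x 36 (y) x 13 mm; origin at the centre of its underside. Leave alone. (Beyond the timer box, at x over 0.74, stands a fixed blue tilt-out bin 125 mm high)

How it is judged:
By the outcome, as a careful person would: the job done as asked, in the order asked, and still so for the second after the job is handed in, with the robot touching nothing.
It also fails if it takes over 38 s, if anything falls off the work surface, if the arm or the gripper's body presses on something with over 40 N, if the wrist force passes 120 N, or if a joint passes its speed limit or range.

## Working session

There is one attempt and no reset: what is moved stays moved. The work goes in short steps, Python scripts to look and compute and a shell command to move; the robot and the scene stay as the last step left them, time stands still between calls to the robot, and variables do not carry over. Pictures are saved under pics/ and viewed, and the job is handed in when it is done.

```bash
mkdir -p pics; ls; python3 - <<'E'
from bench import ctrl
import cv2
for n in("scene","top"):
    cv2.imwrite(f"pics/{n}0.png",ctrl.get_image(n)[:,:,::-1])
    print(ctrl.camera_model(n))
s=ctrl.get_state();print(s)
E
```

```text
pics
{'mtx': array([[375.40591273,   0.        , 257.99317693],
       [  0.        , 375.40591273, 190.8741659 ],
       [  0.        ,   0.        ,   1.        ]]), 'k1': -0.009676970690652624, 'extrinsics': array([[ 0.6057295 ,  0.7956636 , -0.00334901, -0.35964533],
       [-0.67576061,  0.51666165,  0.52574551,  0.33104117],
       [ 0.42004687, -0.31619643,  0.85063532, -1.33540264],
       [ 0.        ,  0.        ,  0.        ,  1.        ]])}
{'mtx': array([[464.44047653,   0.        , 253.80342423],
       [  0.        , 464.44047653, 197.9487937 ],
       [  0.        ,   0.        ,   1.        ]]), 'k1': -0.1906311281319289, 'extrinsics': array([[-0.00417885, -0.99998926,  0.00200202, -0.00933425],
       [ 0.98975871, -0.00385041,  0.14269851, -0.58903121],
       [-0.14268927,  0.00257783,  0.98976418, -1.08670772],
       [ 0.        ,  0.        ,  0.        ,  1.        ]])}
{'time': 0.1, 'joint_positions': array([ 1.18310127,  0.32174959, -0.07008755,  1.45155468,  0.02259228,
        1.37084567, -0.05687894]), 'qd': array([ 6.15454609e-04, -2.17510628e-03,  1.89225304e-03, -3.07660398e-03,
       -5.50276264e-05,  7.86870724e-04, -1.29472020e-03]), 'joint_torque': array([-3.28104852e-04, -4.92574811e+01, -4.05669976e-01, -3.13397777e+01,
       -6.40054978e-02,  3.94848967e-02,  1.04337239e-04]), 'position': array([ 0.25395367, -0.59777866,  0.22156963]), 'tool_rot': array([ 2.00079377,  0.40934586, -2.0016897 ]), 'ft_force': array([0.03665037, 0.0266685 , 0.03845773]), 'torque': array([-0.00419915,  0.01294333, -0.02672937]), 'grip_width': 0.9973754243355231}
```

View pics/scene0.png

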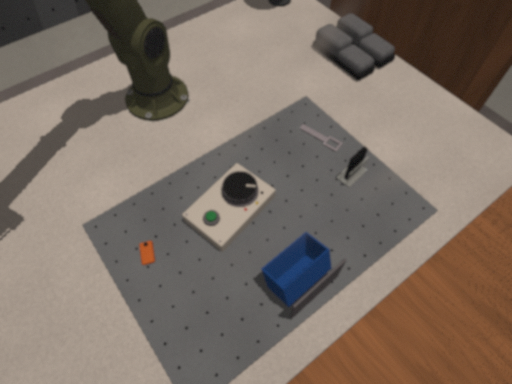

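View pics/top0.png

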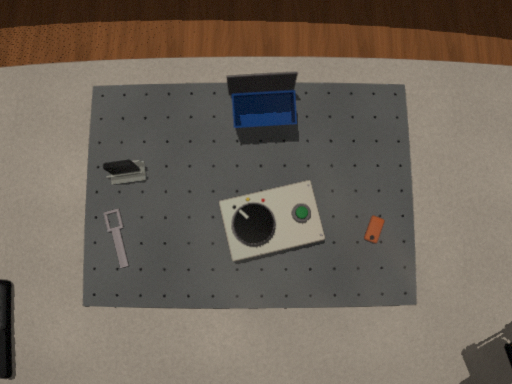

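The top view (x up, y left) shows the dial at about (254,224), the pointer at (242,213), the button at (302,213), and the dots at (235,207), (248,199) and (263,199). The box is clear of the clutter. I'll enlarge it to measure.

```bash
python3 - <<'E'
import cv2
a=cv2.imread("pics/top0.png")[170:270,205:335]; cv2.imwrite("pics/topz.png",cv2.resize(a,None,fx=6,fy=6,interpolation=cv2.INTER_CUBIC))
a=cv2.imread("pics/scene0.png")[155:255,175:285]; cv2.imwrite("pics/scenez.png",cv2.resize(a,None,fx=6,fy=6,interpolation=cv2.INTER_CUBIC))
E
cat > h.py <<'E'
import numpy as np
from bench import ctrl
from scipy.optimize import least_squares
from scipy.spatial.transform import Rotation as R
def proj(n,p):
    m=ctrl.camera_model(n);E=np.array(m["extrinsics"]);p=np.atleast_2d(p)
    c=p@E[:3,:3].T+E[:3,3]; s=np.c_[c[:,0]/-c[:,2],-c[:,1]/-c[:,2]]
    s=s*(1+m["k1"]*(s**2).sum(1,keepdims=True)); K=m["mtx"]
    return s*[K[0,0],K[1,1]]+[K[0,2],K[1,2]]
def unproj(n,uv,z):
    f=lambda q:(proj(n,[q[0],q[1],z])[0]-uv)
    return least_squares(f,[.55,0]).x
E
```

```text
(no output)
```

View pics/topz.png

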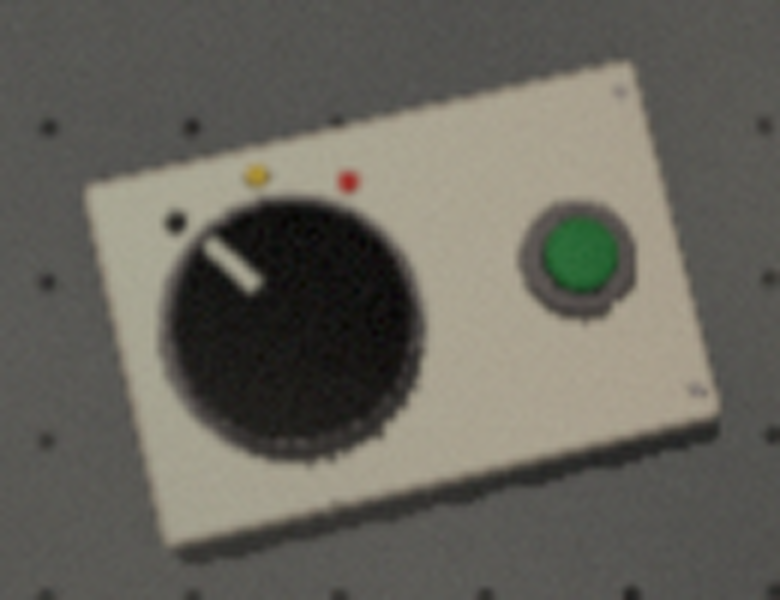

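View pics/scenez.png

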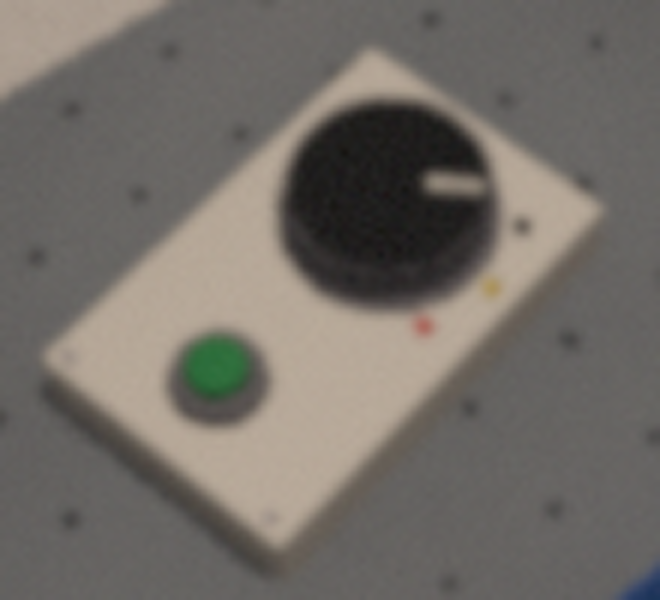

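```bash
cat >> h.py <<'E'
def dot(a): return [62*np.cos(np.deg2rad(a)),45+62*np.sin(np.deg2rad(a)),42]
def fit():
    L=np.array([[75,115,42],[75,-115,42],[-75,-115,42],[-75,115,42],dot(34),dot(0),dot(-34),[32*np.cos(np.deg2rad(34)),45+32*np.sin(np.deg2rad(34)),74]])/1e3
    T=np.array([[88,187],[630,62],[718,412],[165,547],[176,222],[257,176],[348,182],[233,265],[582,255]])/6-.4+[205,170]
    S=np.array([[605,208],[280,550],[45,357],[370,48],[521,226],[491,288],[423,326],[455,184],[217,365]])/6-.4+[175,155]
    def pts(q):
        P=np.vstack([L,[0,-.072,q[3]]]); c,s=np.cos(q[2]),np.sin(q[2])
        return P@np.array([[c,s,0],[-s,c,0],[0,0,1]])+[q[0],q[1],.01]
    def w(ct,cs): 
        return lambda q:np.r_[(ct*(proj("top",pts(q))-T)).ravel(),(cs*(proj("scene",pts(q))-S)).ravel()]
    return pts,[least_squares(w(*k),[.55,0,0.2,.06]) for k in((1,1),(1,.001),(.001,1))]
E
python3 - <<'E'
from h import *
pts,rs=fit()
for r in rs: print(r.x.round(4),r.cost.round(2),np.abs(r.fun).max().round(2))
q=rs[0].x; print(rs[0].fun.reshape(-1,2).round(1).tolist())
c,s=np.cos(q[2]),np.sin(q[2])
print("dial",q[:2]+np.array([-s,c])*.045,"ptr",pts(q)[7],"btn",pts(q)[8])
st=ctrl.get_state();print(R.from_rotvec(st["tool_rot"]).as_matrix().round(3))
E
```

```text
[ 0.5337 -0.0541  0.2276  0.0649] 6.64 1.38
[ 0.5347 -0.054   0.2262  0.0613] 3.17 1.38
[ 0.5321 -0.054   0.2297  0.0622] 1.52 1.2
[[-1.4, 0.1], [0.7, -0.6], [1.3, 1.1], [-0.3, 1.1], [0.4, 0.4], [-0.0, 0.5], [-0.2, 0.5], [-0.2, 0.2], [0.1, 0.1], [0.7, 0.0], [0.2, 0.7], [-0.9, 0.5], [0.4, -0.5], [0.4, 0.7], [0.5, 0.6], [0.8, 0.5], [0.7, 0.7], [0.2, -0.0]]
dial [ 0.52357598 -0.01021977] ptr [0.54538361 0.01319875 0.084     ] btn [ 0.5499747  -0.1242027   0.07488542]
[[-0.001  0.391 -0.92 ]
 [ 0.002 -0.92  -0.391]
 [-1.    -0.002  0.   ]]
```

The fit agrees to 2–3 mm: dial axis at (0.524, -0.010) with its top at z 0.084, and button at (0.550, -0.124). I'll press on the robot side of the dial, 36 mm from the axis at azimuth 203°, where the current tool yaw is already tangential.

```bash
python3 -m jog '[{"rot":[0,0,0],"travel":[0,-0.09,-0.09],"jaw":1},{"rot":[0,0,0],"travel":[0,-0.09,-0.09],"jaw":1},{"rot":[0,0,0],"travel":[0,-0.09,-0.09],"jaw":1},{"rot":[0,0,0],"travel":[0,-0.09,-0.09],"jaw":1},{"rot":[0,0,0],"travel":[0,-0.09,-0.09],"jaw":1},{"rot":[0,0,0],"travel":[0,-0.09,-0.09],"jaw":1},{"rot":[0,0,0],"travel":[0,-0.09,-0.09],"jaw":1},{"rot":[0,0,0],"travel":[0,-0.09,-0.09],"jaw":1}]' 20
python3 -m jog '[{"rot":[0,0,0],"travel":[0,-0.09,-0.09],"jaw":1},{"rot":[0,0,0],"travel":[0,-0.09,-0.09],"jaw":1},{"rot":[0,0,0],"travel":[0,-0.09,-0.09],"jaw":1},{"rot":[0,0,0],"travel":[0.05,-0.09,-0.09],"jaw":1},{"rot":[0,0,0],"travel":[0.05,-0.09,-0.09],"jaw":1},{"rot":[0,0,0],"travel":[0.05,-0.09,-0.09],"jaw":1},{"rot":[0,0,0],"travel":[0.05,-0.05,-0.05],"jaw":1},{"rot":[0,0,0],"travel":[0,0,0],"jaw":1}]'
cat >> h.py <<'E'
D=np.array([.5236,-.0102]);B=np.array([.550,-.1242])
def st(tgt=None):
    s=ctrl.get_state();M=R.from_rotvec(s["tool_rot"]).as_matrix();p=s["position"]
    v=p[:2]-D
    print("t",s["time"],"p",p.round(4),"f",s["ft_force"].round(2),"tq",s["torque"].round(3),"w",round(s["grip_width"],3),"j",s["joint_positions"].round(2))
    print("dial-rel r",np.hypot(*v).round(4),"az",np.degrees(np.arctan2(v[1],v[0])).round(1),"y az",np.degrees(np.arctan2(M[1,1],M[0,1])).round(1),"xdir",M[:,0].round(4))
    if tgt is not None: print("units to target",(M.T@(np.array(tgt)-p)/.3).round(4))
E
python3 -c "
from h import *
st([.4905,-.0243,.1])"
```

```text
time: 0.9
position: [0.3687, -0.3133, 0.2222]
tool_rot: [2.0, 0.408, -2.001]
ft_force: [0.9, -0.5, -0.4]
grip_width: 0.358
time: 1.7
position: [0.4614, -0.0789, 0.1605]
tool_rot: [1.995, 0.416, -2.001]
ft_force: [-0.2, 0.2, -0.1]
grip_width: 0.008
t 1.7 p [ 0.4614 -0.0789  0.1605] f [-0.2   0.23 -0.1 ] tq [-0.013  0.082 -0.031] w 0.008 j [ 0.69 -0.   -0.57  1.95 -0.    1.2  -1.04]
dial-rel r 0.0926 az -132.2 y az -66.6 xdir [-0.0035  0.0023 -1.    ]
units to target [ 0.2017 -0.1278 -0.1616]
```

```bash
python3 -m jog '[{"rot":[0,0,0],"travel":[0.03,-0.032,-0.04],"jaw":1},{"rot":[0,0,0],"travel":[0.05,-0.032,-0.04],"jaw":1},{"rot":[0,0,0],"travel":[0.06,-0.032,-0.04],"jaw":1},{"rot":[0,0,0],"travel":[0.06,-0.032,-0.04],"jaw":1},{"rot":[0,0,0],"travel":[0,0,0],"jaw":1},{"rot":[0,0,0],"travel":[0,0,0],"jaw":1}]'
python3 -c "
from h import *
import cv2
st([.4905,-.0243,.084])
cv2.imwrite('pics/s1.png',cv2.resize(ctrl.get_image('scene')[140:260,160:300,::-1],None,fx=5,fy=5,interpolation=2))"
```

```text
time: 2.3
position: [0.491, -0.0299, 0.1027]
tool_rot: [2.0, 0.407, -2.002]
ft_force: [0.1, -0.2, -0.1]
grip_width: 0.008
t 2.3 p [ 0.491  -0.0299  0.1027] f [ 0.06 -0.16 -0.11] tq [ 0.026 -0.055 -0.006] w 0.008 j [ 0.6   0.12 -0.62  1.96  0.08  1.08 -1.23]
dial-rel r 0.038 az -148.9 y az -67.0 xdir [-9.e-04 -5.e-04 -1.e+00]
units to target [ 0.0623 -0.0177 -0.0056]
```

View pics/s1.png

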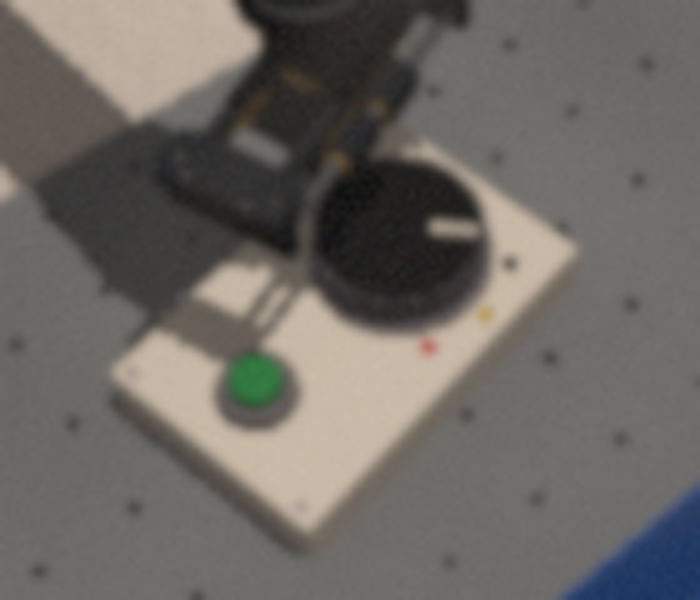

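The fingertip ends at about zoom (300,280), near the dial's left edge. I'll compare that with the projected TCP.

```bash
python3 -c "
from h import *
s=ctrl.get_state();p=s['position'];M=R.from_rotvec(s['tool_rot']).as_matrix()
for d in ([0,0,0],[0,.015,0],[0,-.015,0],[0,0,.01],[0,0,-.01],[-.05,0,0]): print(d,((proj('scene',p+M@np.array(d))[0]-[160,140])*5).round())
print(((proj('scene',[.5236,-.0102,.084])[0]-[160,140])*5))
"
```

```text
[0, 0, 0] [333. 186.]
[0, 0.015, 0] [318. 206.]
[0, -0.015, 0] [347. 166.]
[0, 0, 0.01] [318. 178.]
[0, 0, -0.01] [348. 193.]
[-0.05, 0, 0] [326. 133.]
[398.20322198 225.32562551]
```

The tips project to about (333,186), which matches the finger ends seen above the dial's near side. I'll correct laterally and go down with force feedback.

```bash
python3 -m jog '[{"rot":[0,0,0],"travel":[0.03,-0.018,-0.006],"jaw":1},{"rot":[0,0,0],"travel":[0.02,0,0],"jaw":1},{"rot":[0,0,0],"travel":[0,0,0],"jaw":1},{"rot":[0,0,0],"travel":[0,0,0],"jaw":1}]'
python3 -c "
from h import *
st([.4905,-.0243,.084])"
python3 -m jog '[{"rot":[0,0,0],"travel":[0.01,0,0],"jaw":1},{"rot":[0,0,0],"travel":[0,0,0],"jaw":1}]'
python3 -c "
from h import *
st([.4905,-.0243,.084])"
```

```text
time: 2.75
position: [0.4907, -0.0233, 0.0874]
tool_rot: [2.0, 0.407, -2.001]
ft_force: [0.3, -0.1, 0.4]
grip_width: 0.003
t 2.75 p [ 0.4907 -0.0233  0.0874] f [ 0.29 -0.11  0.43] tq [ 0.001 -0.005  0.016] w 0.003 j [ 0.59  0.14 -0.63  1.98  0.1   1.05 -1.25]
dial-rel r 0.0354 az -158.3 y az -67.0 xdir [-3.e-04 -2.e-04 -1.e+00]
units to target [0.0114 0.0028 0.0019]
time: 2.95
position: [0.4911, -0.0232, 0.0845]
tool_rot: [2.001, 0.407, -2.0]
ft_force: [-0.3, 0.6, 0.8]
grip_width: 0.005
t 2.95 p [ 0.4911 -0.0232  0.0845] f [-0.33  0.64  0.83] tq [ 0.027 -0.007 -0.064] w 0.005 j [ 0.59  0.15 -0.63  1.98  0.1   1.04 -1.26]
dial-rel r 0.035 az -158.2 y az -67.0 xdir [ 4.e-04 -2.e-04 -1.e+00]
units to target [0.0017 0.0025 0.0032]
```

```bash
python3 -m jog '[{"rot":[0,0,0],"travel":[0.006,0,0],"jaw":1},{"rot":[0,0,0],"travel":[0.004,0,0],"jaw":1},{"rot":[0,0,0],"travel":[0,0,0],"jaw":1}]'
python3 -c "
from h import *
st()"
```

```text
time: 3.25
position: [0.4911, -0.0233, 0.0822]
tool_rot: [2.0, 0.407, -2.0]
ft_force: [-2.6, 0.4, 6.6]
grip_width: 0.006
t 3.25 p [ 0.4911 -0.0233  0.0822] f [-2.61  0.36  6.63] tq [-0.136  0.444 -0.025] w 0.006 j [ 0.59  0.15 -0.63  1.98  0.1   1.04 -1.26]
dial-rel r 0.035 az -158.1 y az -67.0 xdir [ 2.e-04 -7.e-04 -1.e+00]
```

```bash
python3 -m jog '[{"rot":[0,0,0],"travel":[0.003,0,0],"jaw":1},{"rot":[0.8,0,0],"travel":[0,-0.008,-0.0004],"jaw":1},{"rot":[0.8,0,0],"travel":[0,-0.008,-0.0004],"jaw":1},{"rot":[0.8,0,0],"travel":[0,-0.008,-0.0004],"jaw":1},{"rot":[0,0,0],"travel":[0,0,0],"jaw":1}]'
python3 -c "
from h import *
import cv2
st()
cv2.imwrite('pics/s2.png',cv2.resize(ctrl.get_image('scene')[140:260,160:300,::-1],None,fx=5,fy=5,interpolation=2))"
```

```text
time: 3.75
position: [0.4904, -0.0175, 0.082]
tool_rot: [2.123, 0.2, -2.117]
ft_force: [-0.0, -3.8, 6.2]
grip_width: 0.005
t 3.75 p [ 0.4904 -0.0175  0.082 ] f [-0.04 -3.8   6.21] tq [-0.579 -0.092 -0.077] w 0.005 j [ 0.56  0.15 -0.61  1.99  0.1   1.03 -1.48]
dial-rel r 0.0339 az -167.7 y az -79.1 xdir [ 0.0033 -0.0024 -1.    ]
```

View pics/s2.png

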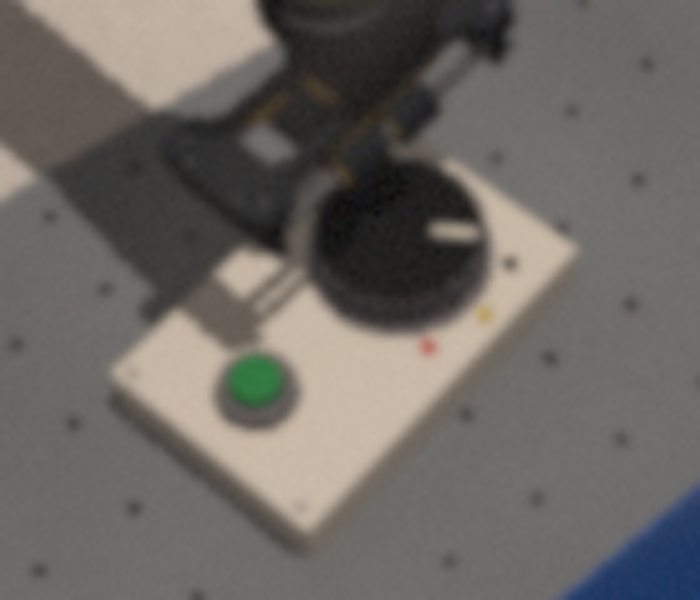

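The pointer has moved only slightly, from (453,228) to (454,231), with a tangential force of 3.8 N. I'll press a little harder and continue the arc.

```bash
python3 -m jog '[{"rot":[0,0,0],"travel":[0.006,0,0],"jaw":1},{"rot":[0.8,0,0],"travel":[0,-0.008,-0.0004],"jaw":1},{"rot":[0.8,0,0],"travel":[0,-0.008,-0.0004],"jaw":1},{"rot":[0,0,0],"travel":[0,0,0],"jaw":1}]'
python3 -c "
from h import *
import cv2
st()
cv2.imwrite('pics/s3.png',cv2.resize(ctrl.get_image('scene')[140:260,160:300,::-1],None,fx=5,fy=5,interpolation=2))"
```

```text
time: 4.2
position: [0.4903, -0.0132, 0.0806]
tool_rot: [2.198, 0.052, -2.19]
ft_force: [0.5, -3.6, 8.4]
grip_width: 0.005
t 4.2 p [ 0.4903 -0.0132  0.0806] f [ 0.55 -3.55  8.4 ] tq [-0.87   0.046 -0.024] w 0.005 j [ 0.54  0.14 -0.61  1.99  0.1   1.03 -1.63]
dial-rel r 0.0335 az -174.8 y az -87.1 xdir [ 0.0039 -0.0032 -1.    ]
```

View pics/s3.png

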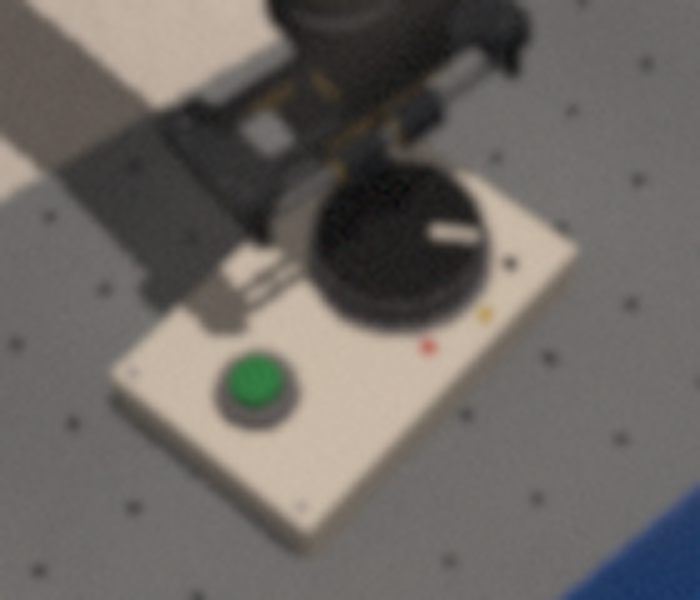

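```bash
cat >> h.py <<'E'
import cv2
def ptr(im,name="scene",sink=0.0):
    """pointer angle: match white bar centroid to dial circle"""
    g=im.astype(float).min(2)
    best=None;pts_,rs=fit();q=rs[2 if name=="scene" else 1].x;c,s=np.cos(q[2]),np.sin(q[2])
    Z=np.array([[c,-s],[s,c]])
    res=[]
    for a in np.arange(-0.2,1.4,.01):
        th=np.deg2rad(34)-a; e=np.array([np.cos(th),np.sin(th)]);n=np.array([-e[1],e[0]])
        P=[np.r_[Z@(np.array([0,.045])+e*r+n*t)+q[:2],.084-sink] for r in np.linspace(.021,.043,9) for t in(-.002,0,.002)]
        uv=proj(name,P).astype(np.float32)
        v=cv2.remap(g.astype(np.float32),uv[:,0].copy(),uv[:,1].copy(),cv2.INTER_LINEAR).mean();res.append((v,a))
    res=np.array(res); i=res[:,0].argmax()
    w=np.clip(res[:,0]-res[:,0].max()*.6,0,None); w[np.abs(res[:,1]-res[i,1])>.25]=0
    print("ptr angle",name,res[i,1].round(2),"centroid",(w@res[:,1]/w.sum()).round(3),"peak",res[i,0].round())
E
python3 - <<'E'
from h import *
ptr(cv2.imread("pics/scene0.png"));ptr(cv2.imread("pics/top0.png"),"top")
for f,s in(("s1",0),("s2",.002),("s3",.004)):
    im=np.zeros((384,512,3),np.uint8);im[140:260,160:300]=cv2.resize(cv2.imread(f"pics/{f}.png"),(140,120),interpolation=cv2.INTER_AREA);ptr(im,"scene",s)
E
```

```text
ptr angle scene -0.03 centroid -0.029 peak 106.0
ptr angle top 0.0 centroid -0.003 peak 122.0
ptr angle scene -0.03 centroid -0.028 peak 115.0
ptr angle scene -0.02 centroid -0.014 peak 118.0
ptr angle scene -0.01 centroid -0.012 peak 117.0
```

The pointer has only turned about 0.015 rad, so the tip is slipping although the torque is about 0.12 N m. I'll hold a moment to see whether the dial creeps or is stuck.

```bash
python3 -m jog '[{"rot":[0,0,0],"travel":[0,0,0],"jaw":1},{"rot":[0,0,0],"travel":[0,0,0],"jaw":1},{"rot":[0,0,0],"travel":[0,0,0],"jaw":1},{"rot":[0,0,0],"travel":[0,0,0],"jaw":1}]'
python3 - <<'E'
from h import *
st();ptr(ctrl.get_image("scene"),"scene",.0035)
im=ctrl.get_image("scene");cv2.imwrite("pics/s4.png",cv2.resize(im[165:225,205:275,::-1],None,fx=10,fy=10,interpolation=2))
cv2.imwrite("pics/t4.png",cv2.resize(ctrl.get_image("top")[170:270,205:335,::-1],None,fx=6,fy=6,interpolation=2))
E
```

```text
time: 4.65
position: [0.4903, -0.0133, 0.0806]
tool_rot: [2.198, 0.053, -2.19]
ft_force: [-0.8, -4.0, 8.9]
grip_width: 0.009
t 4.65 p [ 0.4903 -0.0133  0.0806] f [-0.81 -4.    8.92] tq [-0.847  0.064 -0.059] w 0.009 j [ 0.54  0.14 -0.61  1.99  0.1   1.03 -1.63]
dial-rel r 0.0335 az -174.7 y az -87.0 xdir [ 0.0038 -0.0028 -1.    ]
ptr angle scene 0.0 centroid -0.006 peak 117.0
```

View pics/s4.png

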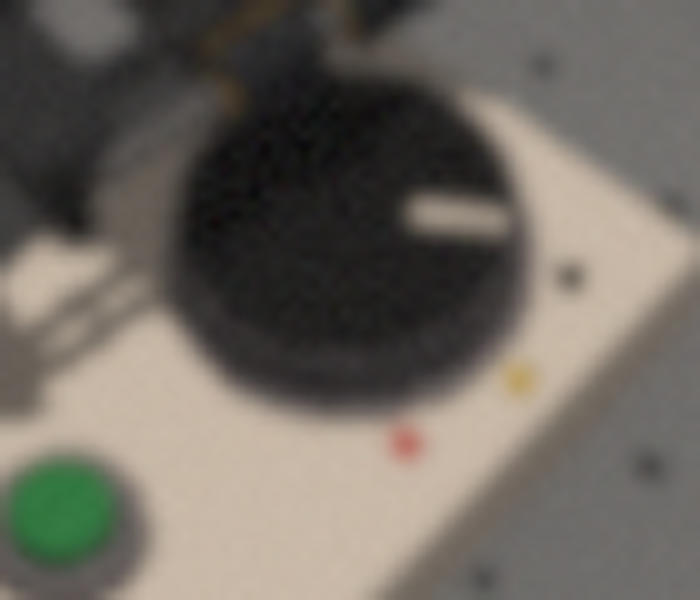

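View pics/t4.png

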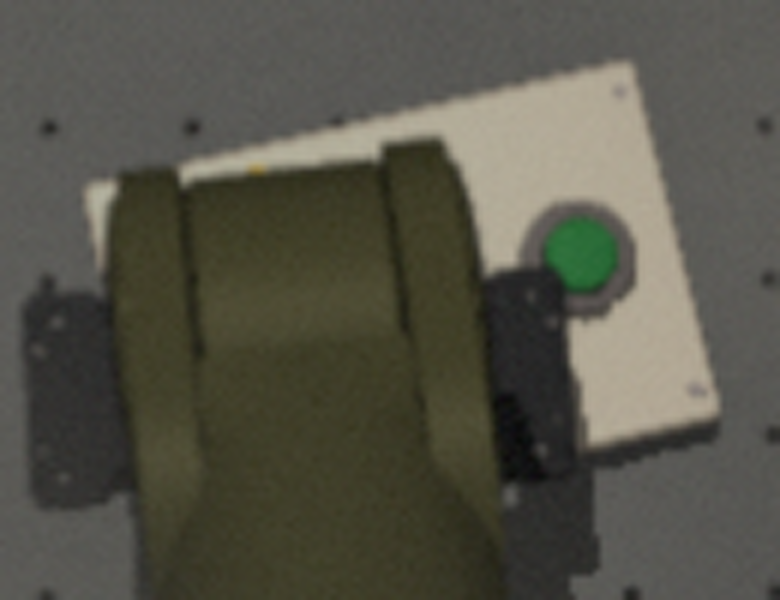

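The dial holds about 4 N statically without turning, so it needs more torque. I'll lift, go back, and use a larger radius (42 mm) with a firmer press.

```bash
python3 -m jog '[{"rot":[0,0,0],"travel":[-0.03,0,0],"jaw":1},{"rot":[-1,0,0],"travel":[-0.01,0.01,0.01],"jaw":1},{"rot":[-1,0,0],"travel":[0,0.015,0.005],"jaw":1},{"rot":[-1,0,0],"travel":[0,0.015,0.005],"jaw":1},{"rot":[-1,0,0],"travel":[0,0.015,0.005],"jaw":1},{"rot":[0,0,0],"travel":[0,0,0],"jaw":1}]'
python3 - <<'E'
from h import *
st([.4872,-.0312,.081]);ptr(ctrl.get_image("scene"),"scene",.0)
E
```

```text
time: 5.4
position: [0.4838, -0.0291, 0.0907]
tool_rot: [2.0, 0.407, -2.002]
ft_force: [-0.0, 0.9, 0.1]
grip_width: 0.007
t 5.4 p [ 0.4838 -0.0291  0.0907] f [-0.04  0.88  0.09] tq [-0.053 -0.013  0.004] w 0.007 j [ 0.6   0.12 -0.62  1.99  0.08  1.05 -1.23]
dial-rel r 0.044 az -154.6 y az -67.0 xdir [-7.e-04  0.e+00 -1.e+00]
units to target [ 0.0325  0.011  -0.0076]
ptr angle scene -0.03 centroid -0.029 peak 117.0
```

```bash
python3 -m jog '[{"rot":[0,0,0],"travel":[0.02,0.004,-0.006],"jaw":1},{"rot":[0,0,0],"travel":[0.01,0,0],"jaw":1},{"rot":[0,0,0],"travel":[0.005,0,0],"jaw":1},{"rot":[0,0,0],"travel":[0.005,0,0],"jaw":1},{"rot":[0,0,0],"travel":[0,0,0],"jaw":1}]'
python3 - <<'E'
from h import *
st()
E
```

```text
time: 5.95
position: [0.4868, -0.029, 0.0798]
tool_rot: [2.001, 0.406, -2.0]
ft_force: [-3.5, -0.7, 10.3]
grip_width: 0.004
t 5.95 p [ 0.4868 -0.029   0.0798] f [-3.5  -0.67 10.29] tq [-0.062  0.608 -0.023] w 0.004 j [ 0.59  0.14 -0.62  1.99  0.1   1.03 -1.24]
dial-rel r 0.0413 az -152.9 y az -67.0 xdir [ 4.e-04 -7.e-04 -1.e+00]
```

```bash
python3 -m jog '[{"rot":[0.8,0,0],"travel":[0.001,-0.0096,0.0004],"jaw":1},{"rot":[0.8,0,0],"travel":[0,-0.0096,0.0004],"jaw":1},{"rot":[0.8,0,0],"travel":[0,-0.0096,0.0004],"jaw":1},{"rot":[0,0,0],"travel":[0,0,0],"jaw":1}]'
python3 - <<'E'
from h import *
st();ptr(ctrl.get_image("scene"),"scene",.004)
E
```

```text
time: 6.35
position: [0.4848, -0.0219, 0.0801]
tool_rot: [2.124, 0.199, -2.118]
ft_force: [-0.8, -1.8, 10.3]
grip_width: 0.008
t 6.35 p [ 0.4848 -0.0219  0.0801] f [-0.77 -1.79 10.25] tq [-0.462  0.295 -0.057] w 0.008 j [ 0.57  0.13 -0.61  2.    0.09  1.03 -1.47]
dial-rel r 0.0406 az -163.3 y az -79.1 xdir [ 0.003  -0.0021 -1.    ]
ptr angle scene 0.11 centroid 0.103 peak 119.0
```

The dial is turning now, at about 0.13 rad. I'll continue.

```bash
python3 -m jog '[{"rot":[0.8,0,0],"travel":[0.001,-0.0096,0],"jaw":1},{"rot":[0.8,0,0],"travel":[0,-0.0096,0],"jaw":1},{"rot":[0.8,0,0],"travel":[0,-0.0096,0],"jaw":1},{"rot":[0,0,0],"travel":[0,0,0],"jaw":1}]'
python3 - <<'E'
from h import *
st();ptr(ctrl.get_image("scene"),"scene",.004)
E
```

```text
time: 6.8
position: [0.4834, -0.0124, 0.0797]
tool_rot: [-2.215, 0.022, 2.21]
ft_force: [-2.8, -0.1, 10.9]
grip_width: 0.006
t 6.8 p [ 0.4834 -0.0124  0.0797] f [-2.8  -0.13 10.95] tq [-0.18   0.447 -0.07 ] w 0.006 j [ 0.54  0.13 -0.6   2.01  0.09  1.03 -1.69]
dial-rel r 0.0403 az -176.8 y az -91.1 xdir [ 0.0022 -0.0011 -1.    ]
ptr angle scene 0.37 centroid 0.365 peak 118.0
```

About 0.39 rad now, past the crest. I'll go two more rows and then lift.

```bash
python3 -m jog '[{"rot":[0.8,0,0],"travel":[0,-0.0096,0],"jaw":1},{"rot":[0.8,0,0],"travel":[0,-0.0096,0],"jaw":1},{"rot":[0,0,0],"travel":[0,0,0],"jaw":1}]'
python3 - <<'E'
from h import *
st();ptr(ctrl.get_image("scene"),"scene",.004)
E
```

```text
time: 7.15
position: [0.4838, -0.006, 0.0798]
tool_rot: [-2.142, 0.17, 2.136]
ft_force: [-1.0, 0.5, 11.3]
grip_width: 0.004
t 7.15 p [ 0.4838 -0.006   0.0798] f [-1.    0.52 11.27] tq [ 0.122  0.379 -0.007] w 0.004 j [ 0.52  0.13 -0.59  2.    0.09  1.03 -1.84]
dial-rel r 0.04 az 174.0 y az -99.1 xdir [ 2.4e-03 -2.0e-04 -1.0e+00]
ptr angle scene 0.54 centroid 0.537 peak 119.0
```

Dial at about 0.56 rad. I'll lift straight up and look.

```bash
python3 -m jog '[{"rot":[0,0,0],"travel":[-0.02,0,0],"jaw":1},{"rot":[0,0,0],"travel":[-0.06,0,0],"jaw":1},{"rot":[0,0,0],"travel":[-0.1,0,0],"jaw":1},{"rot":[0,0,0],"travel":[0,0,0],"jaw":1}]'
python3 - <<'E'
from h import *
im=ctrl.get_image("scene")
st([.550,-.1242,.085]);ptr(im,"scene",0)
cv2.imwrite("pics/s5.png",cv2.resize(im[140:260,160:300,::-1],None,fx=5,fy=5,interpolation=2))
E
```

```text
time: 7.6
position: [0.4849, -0.0063, 0.1353]
tool_rot: [-2.146, 0.169, 2.133]
ft_force: [1.0, 0.2, 0.6]
grip_width: 0.007
t 7.65 p [ 0.4837 -0.0065  0.1336] f [-0.05  0.65 -0.11] tq [0.025 0.049 0.023] w 0.008 j [ 0.54  0.06 -0.59  1.95  0.04  1.14 -1.8 ]
dial-rel r 0.0401 az 174.7 y az -99.0 xdir [ 3.2e-03 -6.0e-04 -1.0e+00]
units to target [ 0.1629  0.353  -0.2791]
ptr angle scene 0.59 centroid 0.581 peak 120.0
```

View pics/s5.png

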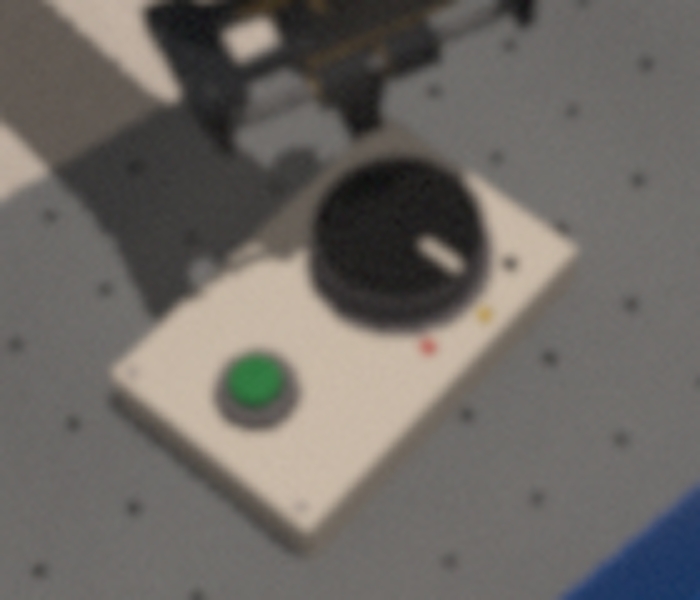

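The pointer is at about (440,255) on the yellow detent, 0.61 rad after removing the 0.03 camera bias, and it holds on its own. Next, the button.

```bash
python3 -m jog '[{"rot":[0,0,0],"travel":[0,0.07,-0.055],"jaw":1},{"rot":[0,0,0],"travel":[0,0.09,-0.07],"jaw":1},{"rot":[0,0,0],"travel":[0.02,0.09,-0.07],"jaw":1},{"rot":[0,0,0],"travel":[0.04,0.07,-0.055],"jaw":1},{"rot":[0,0,0],"travel":[0.04,0.03,-0.028],"jaw":1},{"rot":[0,0,0],"travel":[0,0,0],"jaw":1},{"rot":[0,0,0],"travel":[0,0,0],"jaw":1}]'
python3 - <<'E'
from h import *
im=ctrl.get_image("scene")
st([.550,-.1242,.08]);ptr(im,"scene",0)
p=ctrl.get_state()["position"];print(((proj("scene",p)[0]-[160,140])*5).round())
cv2.imwrite("pics/s6.png",cv2.resize(im[140:260,160:300,::-1],None,fx=5,fy=5,interpolation=2))
E
```

```text
time: 8.35
position: [0.5474, -0.1223, 0.101]
tool_rot: [-2.136, 0.166, 2.142]
ft_force: [0.1, 1.0, 1.1]
grip_width: 0.003
t 8.4 p [ 0.5478 -0.122   0.1018] f [-0.88 -0.54  0.39] tq [ 0.114 -0.011 -0.001] w 0.008 j [ 0.61  0.27 -0.5   1.8   0.14  1.11 -1.66]
dial-rel r 0.1144 az -77.8 y az -98.9 xdir [-0.0012  0.001  -1.    ]
units to target [ 0.0727  0.0062 -0.0083]
ptr angle scene 0.59 centroid 0.579 peak 119.0
[250. 348.]
```

View pics/s6.png

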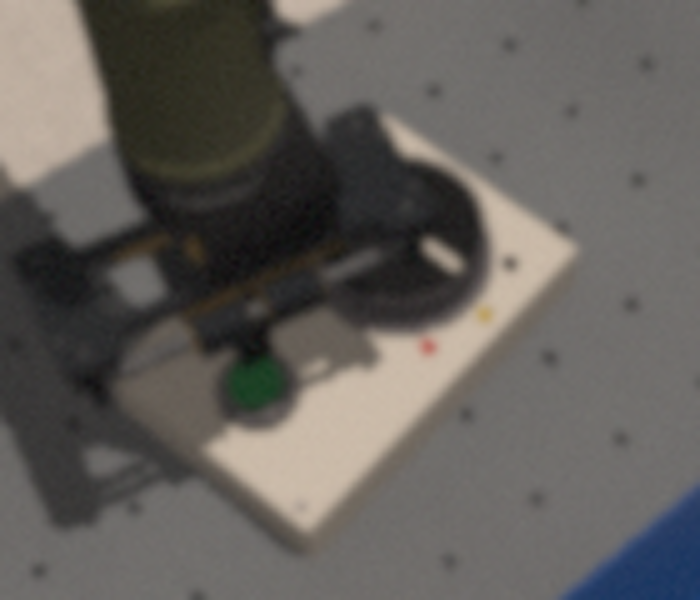

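The narrow shut tips at (255,345) hang right above the green button at (255,383). I'll go down and watch the force.

```bash
python3 -m jog '[{"rot":[0,0,0],"travel":[0.04,0.006,-0.008],"jaw":1},{"rot":[0,0,0],"travel":[0.036,0,0],"jaw":1},{"rot":[0,0,0],"travel":[0,0,0],"jaw":1},{"rot":[0,0,0],"travel":[0,0,0],"jaw":1}]'
python3 -m jog '[{"rot":[0,0,0],"travel":[0.01,0,0],"jaw":1},{"rot":[0,0,0],"travel":[0,0,0],"jaw":1}]'
python3 -m jog '[{"rot":[0,0,0],"travel":[0.01,0,0],"jaw":1},{"rot":[0,0,0],"travel":[0,0,0],"jaw":1}]'
python3 -c "
from h import *
st([.550,-.1242,.067])"
```

```text
time: 8.8
position: [0.55, -0.1252, 0.079]
tool_rot: [-2.139, 0.167, 2.141]
ft_force: [-0.4, 1.0, -0.1]
grip_width: 0.005
time: 9.0
position: [0.5504, -0.1256, 0.0764]
tool_rot: [-2.14, 0.168, 2.14]
ft_force: [-0.1, -0.5, -0.6]
grip_width: 0.007
time: 9.2
position: [0.5509, -0.1257, 0.0736]
tool_rot: [-2.141, 0.168, 2.139]
ft_force: [0.1, 0.0, 3.2]
grip_width: 0.008
t 9.2 p [ 0.5509 -0.1257  0.0736] f [0.14 0.05 3.23] tq [ 0.097 -0.011  0.001] w 0.008 j [ 0.6   0.3  -0.49  1.82  0.16  1.06 -1.68]
dial-rel r 0.1186 az -76.7 y az -99.0 xdir [ 9.e-04 -2.e-04 -1.e+00]
units to target [ 0.022  -0.0044  0.0037]
```

```bash
python3 -m jog '[{"rot":[0,0,0],"travel":[0.008,0,0],"jaw":1},{"rot":[0,0,0],"travel":[0,0,0],"jaw":1}]'
python3 -m jog '[{"rot":[0,0,0],"travel":[0.008,0,0],"jaw":1},{"rot":[0,0,0],"travel":[0,0,0],"jaw":1}]'
python3 -m jog '[{"rot":[0,0,0],"travel":[0.006,0,0],"jaw":1},{"rot":[0,0,0],"travel":[0,0,0],"jaw":1}]'
```

```text
time: 9.4
position: [0.5509, -0.1257, 0.0713]
tool_rot: [-2.141, 0.168, 2.139]
ft_force: [-0.2, 0.8, 3.0]
grip_width: 0.005
time: 9.6
position: [0.5509, -0.1257, 0.0689]
tool_rot: [-2.141, 0.168, 2.139]
ft_force: [0.5, -0.5, 4.6]
grip_width: 0.004
time: 9.8
position: [0.551, -0.1257, 0.0683]
tool_rot: [-2.141, 0.169, 2.139]
ft_force: [-2.6, 0.8, 10.8]
grip_width: 0.005
```

The force climbed to about 5 N, then rose sharply at z 0.068 after about 6 mm of travel. That looks like the bottom stop, so I'll press slightly more to be sure and then let go.

```bash
python3 -m jog '[{"rot":[0,0,0],"travel":[0.004,0,0],"jaw":1},{"rot":[0,0,0],"travel":[0,0,0],"jaw":1},{"rot":[0,0,0],"travel":[0,0,0],"jaw":1}]'
python3 -m jog '[{"rot":[0,0,0],"travel":[-0.02,0,0],"jaw":1},{"rot":[0,0,0],"travel":[-0.06,0,0],"jaw":1},{"rot":[0,0,0],"travel":[-0.12,0,0],"jaw":1},{"rot":[0,0,0],"travel":[-0.14,0.0,0.02],"jaw":1},{"rot":[0,0,0],"travel":[-0.1,0.08,0.06],"jaw":1},{"rot":[0,0,0],"travel":[0,0.12,0.08],"jaw":1},{"rot":[0,0,0],"travel":[0,0.12,0.08],"jaw":1},{"rot":[0,0,0],"travel":[0,0.12,0.08],"jaw":1}]'
python3 -m jog '[{"rot":[0,0,0],"travel":[0,0.12,0.0],"jaw":1},{"rot":[0,0,0],"travel":[0,0.12,0],"jaw":1},{"rot":[0,0,0],"travel":[0,0.1,0],"jaw":1},{"rot":[0,0,0],"travel":[0,0,0],"jaw":1},{"rot":[0,0,0],"travel":[0,0,0],"jaw":1}]'
python3 - <<'E'
from h import *
st()
a=ctrl.get_image("scene");b=ctrl.get_image("top")
ptr(a,"scene",0);ptr(b[:,:],"top",0)
cv2.imwrite("pics/s7.png",a[:,:,::-1]);cv2.imwrite("pics/t7.png",b[:,:,::-1])
cv2.imwrite("pics/t7z.png",cv2.resize(b[170:270,205:335,::-1],None,fx=6,fy=6,interpolation=2))
E
```

```text
time: 10.1
position: [0.5511, -0.1257, 0.0682]
tool_rot: [-2.141, 0.169, 2.139]
ft_force: [-4.7, 0.4, 18.4]
grip_width: 0.007
time: 10.9
position: [0.4334, -0.2419, 0.1973]
tool_rot: [-2.139, 0.168, 2.141]
ft_force: [0.4, -0.7, 0.4]
grip_width: 0.006
time: 11.4
position: [0.4185, -0.3417, 0.1967]
tool_rot: [-2.137, 0.168, 2.14]
ft_force: [1.0, 1.0, -0.7]
grip_width: -0.0
t 11.4 p [ 0.4185 -0.3417  0.1967] f [ 0.95  1.   -0.71] tq [ 0.112  0.027 -0.033] w -0.0 j [ 0.92  0.12 -0.31  1.75  0.04  1.28 -1.12]
dial-rel r 0.3478 az -107.6 y az -99.1 xdir [-0.0012  0.0018 -1.    ]
ptr angle scene 0.59 centroid 0.582 peak 115.0
ptr angle top 0.59 centroid 0.59 peak 127.0
```

View pics/t7.png

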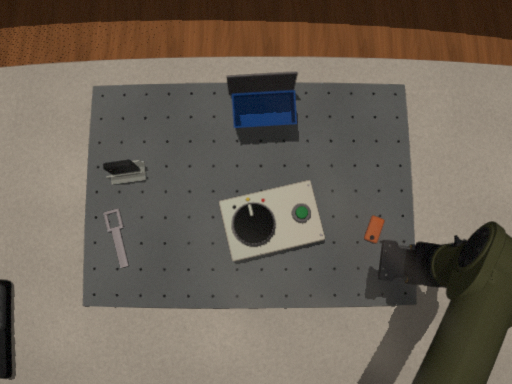

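View pics/s7.png

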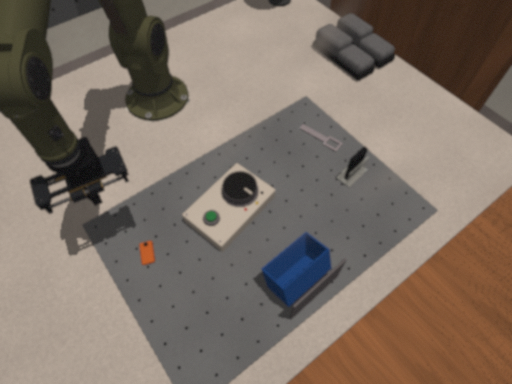

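View pics/t7z.png

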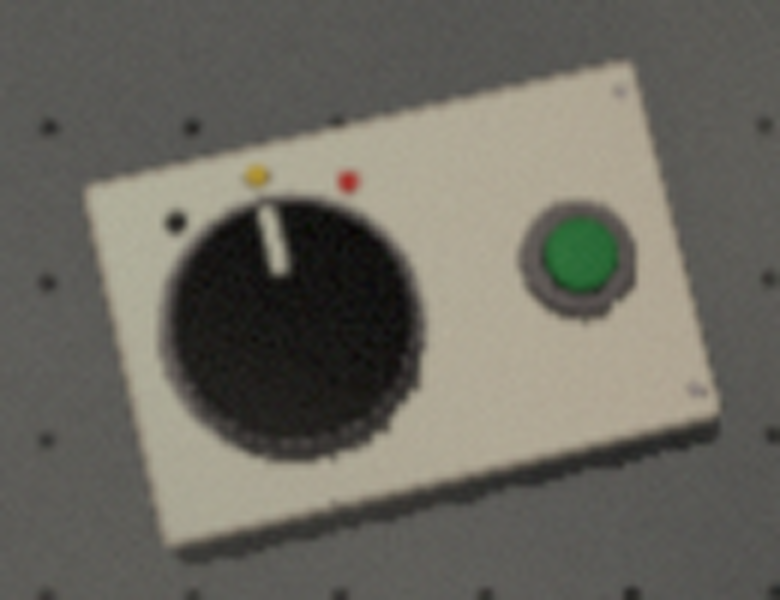

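The pointer at zoom (275,240) lines up with the yellow dot at (257,176). The green button is back out, and the opener, power bank and key cover are where they were. The robot is clear of everything.

```bash
python3 -c "
from bench import ctrl
print(ctrl.close_job())"
```

```text
the job is handed in; nothing more can be done
None
```

The dial is on the yellow dot, the start button was pressed fully in and let go, and the job was handed in at about 11.5 s of the 38 s allowed.

- **Dial:** The first try, 35 mm from the axis with 6–8 N, only slipped and left the dial at 0. The second, at about 41 mm with about 10 N, turned it to roughly 0.56 rad, and on lifting it clicked into the yellow detent. The last pictures read 0.59 rad from the top camera. The scene camera also reads 0.59, or about 0.61 after correcting its 0.03 offset. I saw no sign of it reaching the red setting.
- **Button:** I pressed it after the dial. The force rose to about 5 N, then climbed sharply to 18 N at z = 0.068 after roughly 6 mm of travel, which I took as the bottom stop. Contact was only located to within about 3 mm, so the full travel is inferred from the force. After release the button looks the same as before the press.
- **Other things:** The opener, power bank, cradle and key cover look unmoved by eye in the before and after pictures. The arm ended clear of everything with no contact force beyond sensor noise (about 1 N).

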